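# Demould two resin blocks and scan the one with the implant

## Robot

A 6-joint arm with a two-finger parallel gripper is mounted at the origin on the work surface. World frame = base frame: x ahead of the robot, y to its left, z up, the work surface at z = 0. Lengths are in m, angles in rad, forces in N, time in s.
With the tool pointing down it reaches from about 0.25 to 0.775 m from the base axis. Payload 4 kg.
Tool frame: the origin (TCP) lies between the finger pads; the fingertips stand 14 mm ahead of it and the grasp point (between the pads) lies 5 mm behind it (nose_length is the distance from the TCP to the fingertips, in m); z points along the fingers, y is the line along which they close (so a half turn about z gives the same grasp; the last joint's range is limited). The gripper opens to 94 mm and grips with 3 to 60 N. Pads are 16 mm wide; open, the fingers measure 119 mm over their backs; the gripper's body (75 mm by 177 mm) begins 78 mm behind the grasp point.
Start: joints at [-1.266, 0.087, 1.371, -0, 1.684, -0.103], TCP at [0.218, -0.505, 0.18] pointing down, gripper open.
Joint ranges: [-3.1, 3.1], [-0.76, 2.03], [0.27, 2.55], [-1.08, 4.22], [0.17, 2.65], [-2.57, 2.57]. Speed limits (rad/s): [2.79, 2.79, 3.14, 3.14, 3.14, 3.14].

## Interface

Orientations are given as [roll, pitch, yaw] about the fixed x, y, z axes, in that order (R = Rz(yaw) Ry(pitch) Rx(roll)).
In Python, from bench import * gives the robot as it stands.
- The arm moves only by the tool move_arm, never from a script. Its argument "steps" is one flat list of numbers, 7 for each row, row after row: the turn, a rotation vector about the world's x, y, z in rad, then the shift along the world's x, y, z in m, then the opening, from 0 (shut) to 1 (fully open). A call has 1 to 12 rows; each row is the pose to reach, as a shift and turn from the pose commanded when the call began; what a row does not reach only later rows make up. A row lasts 1/10 s, in which the tool goes at most 50 mm and 8.59 degrees, less where a joint would pass 70% of its speed; a pose out of reach is approached as far as the arm can. A call with a gripper value outside its range is refused whole. The fingers move at their own pace and stop on an object; the grip force is fixed at half the most. Time passes only in rows, so rows that repeat a pose let the fingers close. It gives the time, the measured TCP pose, the force, the opening and the grip force at its end, in the units of the state.
- get_obs(): the state, without advancing time (a new reading comes with each control period).
- snapshot(name): name is "side" or "top"; returns (picture, depth): 384x512x3 uint8, red, green, blue; 384x512 float32, m along the optical axis (not along the pixel's ray), 0 where there is no reading.
- camera_model(name): a dict with "fx", "fy", "cx", "cy" (pixels), "rvec" (rotation vector, rad) and "tvec" (3), from world to camera coordinates, as OpenCV has them. Camera axes: x right, y down, z forward; pixel columns grow to the right and rows downward; lengths in m; the calibration is good to about 2 mm. A picture is of the moment at which its call begins. camera_model takes no time and is no camera call.
- close_job(): hands the job in; it is judged then, once.
Trained networks look in the newest picture that a camera, given by its name, has taken for a name from the list of things; names that differ only in an ending like _2 or _b are one class to them, and where a whole thing is asked for, a point or a joint stands for the part that bears it (a point fixed in the world has none). Each returns a list of dicts, best first, with "score" (0 to 1); they miss things now and then, are a little off and sometimes report something else, mostly with a low value. They report only what shows in the picture. A call takes as long as a camera call. They do not tell look-alikes from the thing itself.
- silhouettes(camera, target): "pixels" (384x512 bool, what is visible of it) and "uv" ([column, row] in pixels, amid what is visible of it).
- spot_point(camera, target): "uv" ([column, row] in pixels: a listed point, or the origin of a listed thing).
The state is a dict: "time": time; "joint_positions": joint angles; "qvel": joint speeds; "joint_torque": joint torques, N m; "tool_pos": TCP position; "ee_rot": TCP orientation; "wrist_force": force on the tool from outside, world axes, zero at the start; "wrist_torque": the same for the moment, N m; "width": finger opening in m; "finger_force": force on a finger pad.
Only numpy, scipy, OpenCV 4.12 (cv2) and the standard library are available. Lean on these libraries where they do the work, as an engineer would, in place of code of your own. Each camera call takes 0.05 s, during which the arm holds its last target. There are 200 camera calls.

## Task

Take one of the two resin blocks out of its steel mould, hold it still a moment to feel its weight, and set it down, not drop it, upright on the steel tray; then take the other out and feel its weight in the same way. The heavier block has the metal implant in it and goes to the saw, so it is the one to scan: finish while still holding that one upright and still in the air in front of the code scanner's red window, a labelled end facing the window squarely, the label level with the middle of the window and about 8 cm from it, with the lighter block left standing upright on the tray. Do not push the scanner, and leave the mug, the jar and the cassette box where they are.

Things in the scene. Friction and masses are not known exactly. Their poses are not given: they have to be found in the camera images.
- block_a: one of two alike blocks, 64 x 42 x 44 mm (x, y, z): lower 20 mm opaque yellow resin, upper 24 mm blue plastic adaptor to hold it by; a code label on both small ends (across x), centred 32 mm above the underside. Origin: centre of underside, z up. Starts in its mould, underside 6 mm above the bench. One block weighs 0.12-0.16 kg, the other 0.24-0.32 kg; either may be the heavier
- block_b: one of two alike blocks, 64 x 42 x 44 mm (x, y, z): lower 20 mm opaque yellow resin, upper 24 mm blue plastic adaptor to hold it by; a code label on both small ends (across x), centred 32 mm above the underside. Origin: centre of underside, z up. Starts in its mould, underside 6 mm above the bench. One block weighs 0.12-0.16 kg, the other 0.24-0.32 kg; either may be the heavier
- mould_a: fixed open steel mould that block_a sits in at the start, 79 x 57 mm, rim 24 mm above the bench, small lugs on the ends reach 50 mm from the centre; cavity 67 x 45 mm, 18 mm deep above a 6 mm floor (1.5 mm play round the block), so 26 mm of the block stands proud. Origin: centre of the underside on the bench; x along the cavity's length
- mould_b: fixed open steel mould that block_b sits in at the start, 79 x 57 mm, rim 24 mm above the bench, small lugs on the ends reach 50 mm from the centre; cavity 67 x 45 mm, 18 mm deep above a 6 mm floor (1.5 mm play round the block), so 26 mm of the block stands proud. Origin: centre of the underside on the bench; x along the cavity's length
- tray: fixed stainless steel tray, 200 x 150 mm (x, y), floor 3 mm above the bench, rim 12 mm high (14 mm with its rolled edge). Origin: centre of the underside; z up. Either block can be set down on its flat floor; it has room for both
- scanner: fixed desk code scanner, 163 mm tall: black round foot of 100 mm diameter, stem, grey head 60 x 76 x 66 mm (x, y, z) centred over the foot with its middle 130 mm above the bench, a red strip on top near the window side; the red window looks level along its -x axis. Origin: centre of the foot on the bench
- scan_window (a point): centre of the scanner's red window, 130 mm above the bench, 31.5 mm from the scanner's origin along its -x. Its axes are the scanner's: -x points straight out of the window, y sideways, z up. It reads a label 30 to 130 mm away
- mug: steel mug, 72 mm across, 85 mm tall, handle at one side; bystander. Origin: centre of the underside
- jar: amber jar with black cap, 52 mm across, 75 mm tall; bystander. Origin: centre of the underside
- cassette_box: white open box 85 x 130 x 40 mm (x, y, z) full of coloured plastic cassettes; bystander. Origin: centre of the underside
Things that resemble listed ones, but are neither listed nor needed, are in the scene too. What is shaped like the block_a but turquoise is not meant.

How it is judged:
On the way, in this order (a step that is already met when the one before it is completed fails the run):
1. one block is held still and clear above its mould while the other is still in its own (((contact force between the fingers and block_a above 1 N and height (world z) of block_a above 0.045 m and linear speed of block_a below 0.05 m/s and height (world z) of block_b below 0.015 m and contact force between the fingers and block_b below 0.1 N) or (contact force between the fingers and block_b above 1 N and height (world z) of block_b above 0.045 m and linear speed of block_b below 0.05 m/s and height (world z) of block_a below 0.015 m and contact force between the fingers and block_a below 0.1 N))), for 0.3 s.
2. with the first block standing on the tray, the other is held still and clear above its mould or the bench (((contact force between the fingers and block_a above 1 N and height (world z) of block_a above 0.045 m and linear speed of block_a below 0.05 m/s and contact force between block_b and tray above 0.5 N and contact force between block_b and the fingers below 0.1 N and angle between block_b's own z axis and vertical below 0.1 rad) or (contact force between the fingers and block_b above 1 N and height (world z) of block_b above 0.045 m and linear speed of block_b below 0.05 m/s and contact force between block_a and tray above 0.5 N and contact force between block_a and the fingers below 0.1 N and angle between block_a's own z axis and vertical below 0.1 rad))), for 0.3 s.
At the end, for the whole second after the job is handed in: The heavier block is held still in the fingers only, upright and square to the window within 15 degrees, its label 30 to 130 mm from it and within 25 mm of its centre sideways and in height; the lighter (pressing with under 1.9 N) stands upright, released and at rest on the tray (((contact force between the fingers and block_a above 1 N and height (world z) of block_a above 0.045 m and linear speed of each of block_a, block_b below 0.02 m/s and x of block_a in the frame of scan_window between -0.162 and -0.062 m and y of block_a in the frame of scan_window between -0.025 and 0.025 m and z of block_a in the frame of scan_window between -0.057 and -0.007 m and angle between the x axis of block_a and the x axis of scan_window, either way round below 0.26 rad and angle between block_a's own z axis and vertical below 0.26 rad and contact force between block_a and scanner below 0.1 N and contact force between block_a and tray below 0.1 N and contact force between block_a and block_b below 0.1 N and contact force between block_b and tray between 0.5 and 1.9 N and contact force between block_b and the fingers below 0.1 N and angle between block_b's own z axis and vertical below 0.1 rad) or (contact force between the fingers and block_b above 1 N and height (world z) of block_b above 0.045 m and linear speed of each of block_b, block_a below 0.02 m/s and x of block_b in the frame of scan_window between -0.162 and -0.062 m and y of block_b in the frame of scan_window between -0.025 and 0.025 m and z of block_b in the frame of scan_window between -0.057 and -0.007 m and angle between the x axis of block_b and the x axis of scan_window, either way round below 0.26 rad and angle between block_b's own z axis and vertical below 0.26 rad and contact force between block_b and scanner below 0.1 N and contact force between block_b and tray below 0.1 N and contact force between block_b and block_a below 0.1 N and contact force between block_a and tray between 0.5 and 1.9 N and contact force between block_a and the fingers below 0.1 N and angle between block_a's own z axis and vertical below 0.1 rad))); the arm keeps its last pose, push and grip.
It fails at once if a block is dropped (moving faster than 0.5 m/s with no finger on it) ((contact force between the fingers and block_a below 0.05 N and linear speed of block_a above 0.5 m/s) or (contact force between the fingers and block_b below 0.05 N and linear speed of block_b above 0.5 m/s)).
It fails at once if the scanner is pushed with more than 3 N (contact force between scanner and anything else above 3 N).
It fails at once if the mug, the jar or the cassette box is moved more than 25 mm or tipped (distance of any of mug, jar, cassette_box from where it was at the start of the episode above 0.025 m or angle between any of mug, jar, cassette_box's own z axis and vertical above 0.3 rad).
It also fails if it takes over 72 s, if anything falls off the work surface, if the arm or the gripper's body presses on something with over 40 N, if the wrist force passes 120 N, or if a joint passes its speed limit or range.

## Working session

There is one attempt and no reset: what is moved stays moved. The work goes in short steps, Python scripts to look and compute and a tool call to move; the robot and the scene stay as the last step left them, time stands still between calls to the robot, and variables do not carry over. Pictures are saved under pics/ and viewed, at most 10 in all, crops included, and the job is handed in when it is done.

Besides the shell and the picture viewer there is one more tool, called after "Emit:" by a JSON object that holds its "method" and its "body", one argument or row to a line. move_arm: Moves the arm, as the interface text tells. Its arguments: {"type":"object","properties":{"steps":{"type":"array"}},"required":["steps"]}

```bash
mkdir -p pics; cat > h.py <<'E'
from bench import *
import numpy as np, cv2
def cam(n):
    c=camera_model(n); R=cv2.Rodrigues(np.array(c["rvec"],float))[0]; return c,R,np.array(c["tvec"],float).ravel()
def world(n,d):
    c,R,t=cam(n); v,u=np.mgrid[0:384,0:512]
    P=np.stack([(u-c["cx"])/c["fx"]*d,(v-c["cy"])/c["fy"]*d,d],-1)
    return (P-t)@R
E
python3 - <<'E'
from h import *
ims=[]
for n in("top","side"):
    p,d=snapshot(n); np.save(n+"_d.npy",d); np.save(n+"_p.npy",p); cv2.imwrite(f"pics/{n}0.png",p[:,:,::-1])
    W=world(n,d)
    for t in("block_a","mould_a","tray","scanner","scan_window","mug","jar","cassette_box"):
        if t!="scan_window":
            for r in silhouettes(n,t)[:4]:
                m=r["pixels"]&(d>0); q=W[m]
                if len(q)<5: continue
                print(n,t,round(r["score"],2),np.round(r["uv"]),m.sum(),np.round(np.median(q,0),3),np.round(np.percentile(q,[3,97],axis=0),3).tolist())
        else: print(n,t,spot_point(n,t)[:2])
print(get_obs())
E
```

```text
top block_a 0.71 [153. 223.] 290 [0.426 0.339 0.049] [[0.396, 0.318, 0.021], [0.457, 0.362, 0.055]]
top block_a 0.71 [188. 212.] 308 [0.451 0.232 0.043] [[0.42, 0.208, -0.002], [0.483, 0.262, 0.049]]
top block_a 0.49 [220. 166.] 276 [0.611 0.117 0.049] [[0.581, 0.094, 0.018], [0.643, 0.142, 0.055]]
top mould_a 0.71 [218. 181.] 78 [0.575 0.124 0.018] [[0.564, 0.089, 0.001], [0.629, 0.148, 0.03]]
top tray 0.75 [299. 212.] 2610 [ 0.442 -0.145  0.004] [[0.348, -0.219, -0.003], [0.538, -0.071, 0.015]]
top scanner 0.68 [383. 149.] 1044 [ 0.652 -0.429  0.135] [[0.615, -0.484, 0.001], [0.706, -0.398, 0.168]]
top scan_window [{'uv': [382.5, 145.5], 'score': 0.88}]
top mug 0.82 [158. 144.] 436 [0.7   0.339 0.034] [[0.66, 0.297, -0.001], [0.728, 0.364, 0.086]]
top jar 0.47 [156. 222.] 263 [0.427 0.339 0.049] [[0.399, 0.318, 0.029], [0.456, 0.362, 0.055]]
top cassette_box 0.64 [366. 253.] 1038 [ 0.315 -0.367  0.029] [[0.273, -0.43, 0.0], [0.357, -0.303, 0.044]]
side block_a 0.8 [258. 330.] 950 [0.426 0.348 0.049] [[0.395, 0.318, 0.021], [0.46, 0.364, 0.052]]
side block_a 0.72 [209. 239.] 552 [0.
[... 832 characters left out ...]
042]]
{'time': 0.9, 'joint_positions': array([-1.26611234e+00,  8.71942679e-02,  1.37067296e+00,  3.46873314e-05,
        1.68361404e+00, -1.03113197e-01]), 'qvel': array([ 0.00127787,  0.00110567, -0.00116977, -0.00091008, -0.0005702 ,
       -0.00027162]), 'joint_torque': array([ 1.05334613e-03, -3.40033400e+01, -3.02603781e+01,  7.19669508e-02,
        2.34554167e-02, -1.33377107e-06]), 'tool_pos': array([ 0.21813298, -0.50492458,  0.18002275]), 'ee_rot': array([ 3.14147831e+00, -2.28183594e-05,  4.07801092e-01]), 'wrist_force': array([ 0.12974546, -0.84286851,  0.19718216]), 'wrist_torque': array([-0.00014695, -0.04331131,  0.00761102]), 'finger_force': 0.0, 'width': 0.09390972721473456}
```

```bash
python3 - <<'E'
from h import *
a=cv2.imread("pics/top0.png"); b=cv2.imread("pics/side0.png")
cv2.imwrite("pics/t1.png",cv2.resize(a,(800,600),interpolation=cv2.INTER_CUBIC))
cv2.imwrite("pics/s1.png",cv2.resize(b,(800,600),interpolation=cv2.INTER_CUBIC))
# block tops: blue mask + height; min-area rect
for n in("top","side"):
    p=np.load(n+"_p.npy");d=np.load(n+"_d.npy");W=world(n,d)
    for nm,c,z in(("b1",(.426,.34),.05),("b2",(.611,.118),.05),("turq",(.451,.234),.044)):
        m=(np.hypot(W[...,0]-c[0],W[...,1]-c[1])<.06)&(abs(W[...,2]-z)<.006)&(d>0)
        q=W[m]; r=cv2.minAreaRect((q[:,:2]*1000).astype(np.float32))
        print(n,nm,m.sum(),np.round(r[0],1),np.round(r[1],1),round(r[2],1),np.median(q[:,2]),p[m].mean(0).round())
    m=(W[...,2]>.155)&(W[...,2]<.172)&(np.hypot(W[...,0]-.65,W[...,1]+.43)<.1)&(d>0); q=W[m]
    r=cv2.minAreaRect((q[:,:2]*1000).astype(np.float32)); print(n,"head",m.sum(),r,np.median(q[:,2]))
    hsv=cv2.cvtColor(p,cv2.COLOR_RGB2HSV)
    red=((hsv[...,0]<8)|(hsv[...,0]>172))&(hsv[...,1]>130)&(d>0)&(np.hypot(W[...,0]-.65,W[...,1]+.43)<.12)
    q=W[red&(W[...,2]>.155)]; print(n,"strip",len(q),q.mean(0) if len(q) else 0)
    q=W[red&(W[...,2]<.155)]; print(n,"win",len(q),q.mean(0) if len(q) else 0)
    if len(q)>5: print(np.linalg.svd(q-q.mean(0))[2])
E
```

```text
top b1 234 [428.3 340.6] [42.5 64.4] 79.6 0.0496061002590617 [ 57.  85. 122.]
top b2 229 [613.7 119.4] [42.6 63.8] 77.6 0.05002694902757043 [ 66.  90. 124.]
top turq 229 [451.  234.6] [42.7 64.1] 67.3 0.043994913680211016 [ 51. 130. 122.]
top head 457 ((658.7185668945312, -441.0526123046875), (75.9757080078125, 60.23611831665039), 23.367204666137695) 0.16330267634794704
top strip 103 [ 0.65226897 -0.42572438  0.16480232]
top win 0 0
side b1 665 [426.8 339.5] [43.6 64.5] 78.3 0.049951479317046125 [28. 50. 91.]
side b2 345 [611.6 117.7] [44.1 64.5] 76.3 0.04989617712698526 [29. 49. 87.]
side turq 491 [449.4 233.5] [44.3 64.7] 69.0 0.043960255691041825 [ 32. 101.  93.]
side head 186 ((656.4824829101562, -440.80120849609375), (74.53939819335938, 63.80220413208008), 24.0999698638916) 0.1630805518370257
side strip 53 [ 0.64980415 -0.42606424  0.16435632]
side win 164 [ 0.64604217 -0.4160213   0.1306461 ]
[[ 0.09837695 -0.02737502 -0.99477263]
 [ 0.92065842  0.38197122  0.08053609]
 [-0.37776984  0.92376869 -0.06278021]]
```

View pics/t1.png

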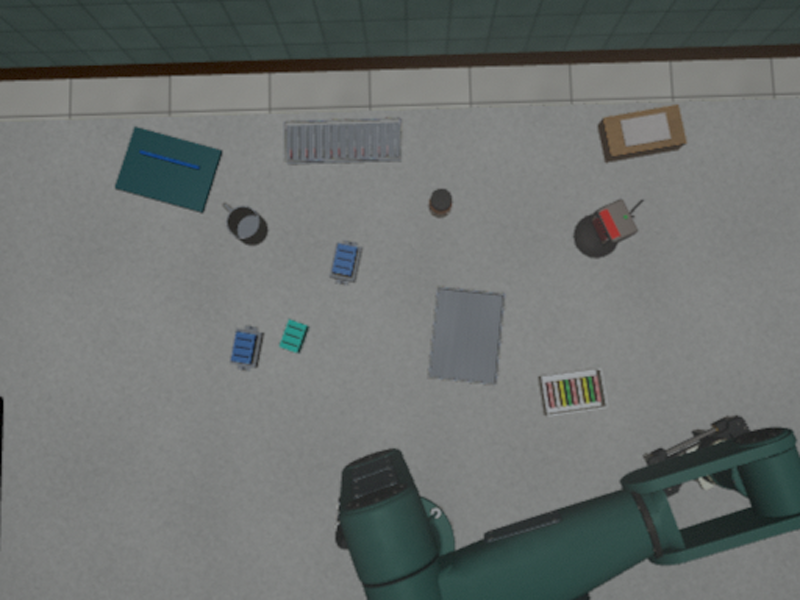

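View pics/s1.png

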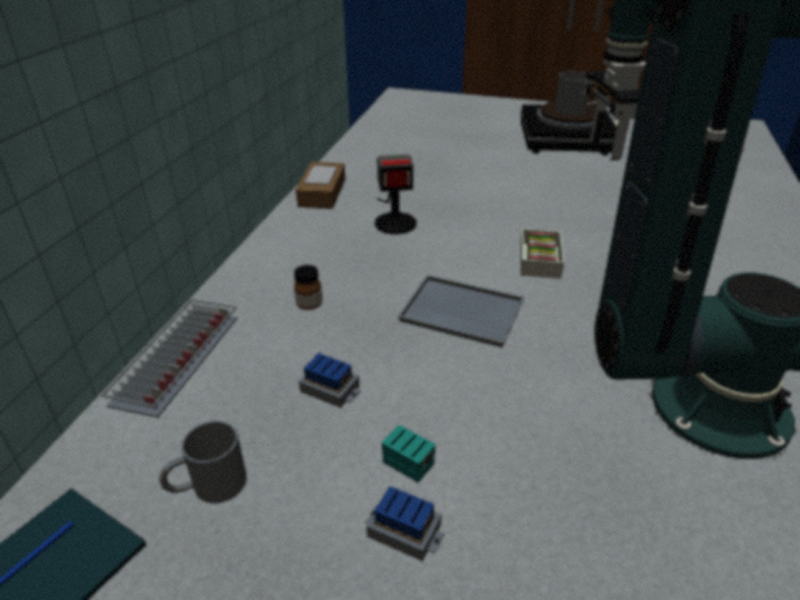

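The top view shows blue blocks in moulds at about (345,260) and (245,348). The turquoise look-alike is at (293,336), the tray at (467,335) and the scanner at (610,225) with its red strip facing lower left. The side view agrees: the window faces +y and slightly -x.

In metres and degrees:
- **Block 1:** (.4275, .340), yaw -11°
- **Block 2:** (.6127, .1185), yaw -13°
- **Scan pose:** block origin near (.600, -.309, .098), axis 113.4°

I go to block 1 first with tool yaw 169°.

Emit:
{"method": "move_arm", "body": {
  "steps": [0, 0, 1.5, 0.132, 0.534, 0, 0.85, 0, 0, 1.5, 0.132, 0.534, 0, 0.85, 0, 0, 1.5, 0.132, 0.534, 0, 0.85, 0, 0, 1.5, 0.132, 0.534, 0, 0.85, 0, 0, 1.5, 0.132, 0.534, 0, 0.85, 0, 0, 1.5, 0.132, 0.534, 0, 0.85, 0, 0, 1.5, 0.132, 0.534, 0, 0.85, 0, 0, 1.5, 0.132, 0.534, 0, 0.85, 0, 0, 1.5, 0.132, 0.534, 0, 0.85, 0, 0, 1.5, 0.132, 0.534, 0, 0.85, 0, 0, 1.5, 0.132, 0.534, 0, 0.85, 0, 0, 1.5, 0.132, 0.534, 0, 0.85]
}}

```text
time: 2.1
tool_pos: [0.3502, 0.0352, 0.1802]
ee_rot: [3.14, -0.002, 1.921]
wrist_force: [-0.0, -0.9, -0.6]
width: 0.0801
finger_force: 0.0
```

Emit:
{"method": "move_arm", "body": {
  "steps": [0, 0, 1.042, 0.0775, 0.311, -0.03, 0.85, 0, 0, 1.042, 0.0775, 0.311, -0.03, 0.85, 0, 0, 1.042, 0.0775, 0.311, -0.03, 0.85, 0, 0, 1.042, 0.0775, 0.311, -0.03, 0.85, 0, 0, 1.042, 0.0775, 0.311, -0.03, 0.85, 0, 0, 1.042, 0.0775, 0.311, -0.03, 0.85, 0, 0, 1.042, 0.0775, 0.311, -0.03, 0.85, 0, 0, 1.042, 0.0775, 0.311, -0.03, 0.85, 0, 0, 1.042, 0.0775, 0.311, -0.08, 0.85, 0, 0, 1.042, 0.0775, 0.311, -0.08, 0.85, 0, 0, 1.042, 0.0775, 0.311, -0.08, 0.85, 0, 0, 1.042, 0.0775, 0.311, -0.08, 0.85]
}}

```text
time: 3.3
tool_pos: [0.4295, 0.34, 0.1031]
ee_rot: [3.138, 0.004, 2.948]
wrist_force: [-0.0, 0.7, 1.5]
width: 0.0798
finger_force: 0.0
```

```bash
python3 - <<'E'
from h import *
o=get_obs();print(o["tool_pos"],o["ee_rot"],o["wrist_force"])
p,d=snapshot("side");cv2.imwrite("pics/s2.png",cv2.resize(p[220:384,160:360,::-1],(800,600*164*4//600//1 if 0 else 656))[:600])
E
```

```text
[0.4294712  0.34003188 0.10311899] [3.13839296 0.00354836 2.94765186] [-0.01730343  0.65568847  1.49403877]
```

View pics/s2.png

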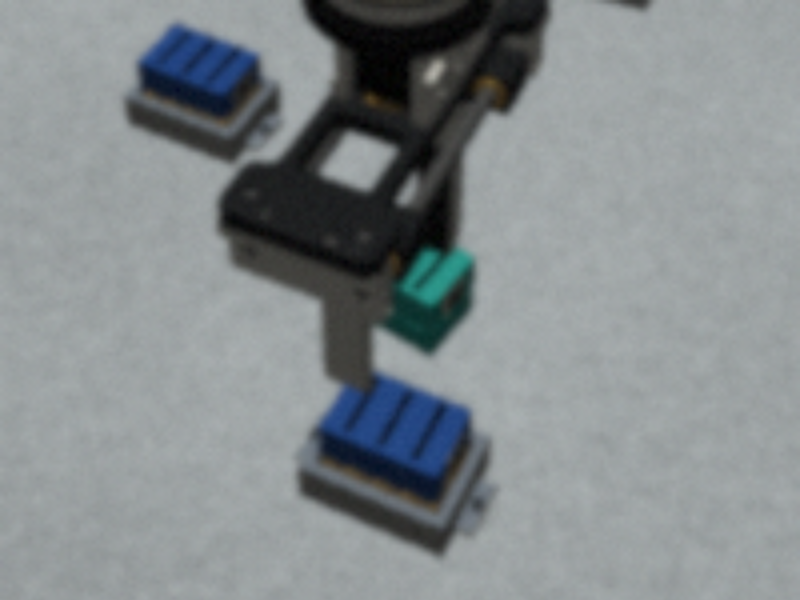

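The crop shows the fingers parallel to the block's long sides, above the block at about (395,435). Next I go down, close, hold and lift.

Emit:
{"method": "move_arm", "body": {
  "steps": [0, 0, 0, 0, 0, -0.02, 0.85, 0, 0, 0, 0, 0, -0.04, 0.85, 0, 0, 0, 0, 0, -0.05, 0.85, 0, 0, 0, 0, 0, -0.058, 0.85, 0, 0, 0, 0, 0, -0.058, 0.85, 0, 0, 0, 0, 0, -0.058, 0.85, 0, 0, 0, 0, 0, -0.058, 0.3, 0, 0, 0, 0, 0, -0.058, 0.3, 0, 0, 0, 0, 0, -0.058, 0.3, 0, 0, 0, 0, 0, -0.058, 0.3, 0, 0, 0, 0, 0, -0.058, 0.3, 0, 0, 0, 0, 0, -0.058, 0.3]
}}

```text
time: 4.55
tool_pos: [0.4276, 0.3401, 0.042]
ee_rot: [3.142, -0.0, 2.95]
wrist_force: [-0.3, -0.5, -0.4]
width: 0.0354
finger_force: 0.0
```

```bash
python3 - <<'E'
from h import *
o=get_obs();print(o)
E
```

```text
{'time': 4.55, 'joint_positions': array([ 5.68047660e-01,  1.47203937e-01,  1.58267843e+00,  6.32249105e-05,
        1.41168652e+00, -8.11021899e-01]), 'qvel': array([-1.58475054e-03, -4.43275251e-04,  2.22615290e-03,  5.12369088e-04,
        1.23010783e-05,  1.61968853e-03]), 'joint_torque': array([ 1.87620346e-03, -3.47344100e+01, -2.84248692e+01,  3.94275819e-02,
        6.49075303e-02,  1.38021965e-04]), 'tool_pos': array([0.42759904, 0.34007398, 0.04200444]), 'ee_rot': array([ 3.14153102e+00, -2.57640478e-05,  2.94985587e+00]), 'wrist_force': array([-0.32617434, -0.52822696, -0.35560955]), 'wrist_torque': array([ 0.06294015, -0.14840513,  0.02101299]), 'finger_force': 0.0, 'width': 0.035420149972283634}
```

Emit:
{"method": "move_arm", "body": {
  "steps": [0, 0, 0, 0, 0, 0, 0.3, 0, 0, 0, 0, 0, 0, 0.3]
}}

```text
time: 4.75
tool_pos: [0.4276, 0.34, 0.042]
ee_rot: [3.142, 0.0, 2.95]
wrist_force: [-0.7, -0.2, 0.0]
width: 0.0286
finger_force: 0.0
```

```bash
python3 - <<'E'
from h import *
p,d=snapshot("side");cv2.imwrite("pics/s3.png",cv2.resize(p[264:384,180:340,::-1],(800,600)))
E
```

```text
(no output)
```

View pics/s3.png

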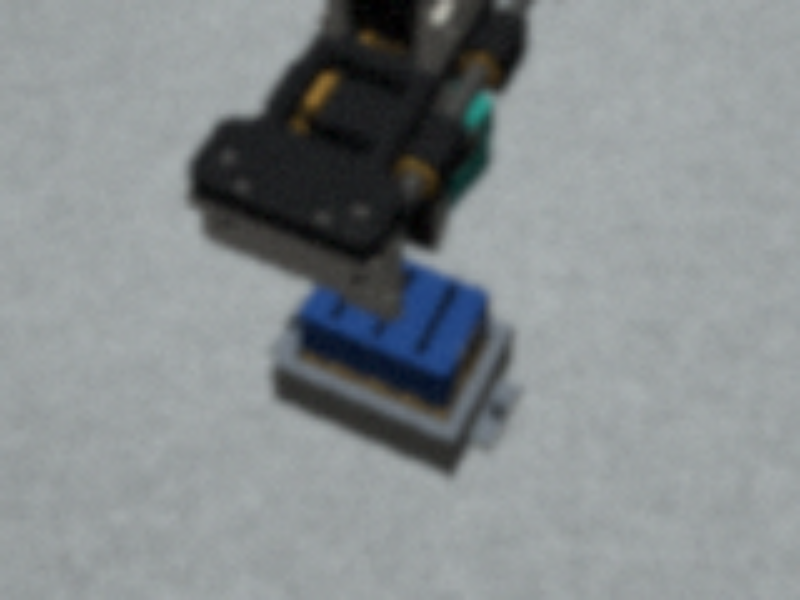

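The near finger is over the block's top (about (385,315) in the crop), not beside it. The tips sit higher than reported, so I measure them by depth.

```bash
python3 - <<'E'
from h import *
c,R,t=cam("side")
p,d=snapshot("side");W=world("side",d)
v0,u0=264+np.array([45,50,55,58,60,62,64,66,70]),180+np.array([77,77,77,77,77,77,77,77,77])
for v,u in zip(v0,u0): print(u,v,W[v,u].round(3),p[v,u])
o=get_obs();P=R@o["tool_pos"]+t
print("tcp px",c["fx"]*P[0]/P[2]+c["cx"],c["fy"]*P[1]/P[2]+c["cy"],o["tool_pos"],o["joint_positions"])
m=(d>0)&(np.hypot(W[...,0]-.4276,W[...,1]-.34)<.15)&(W[...,2]>.054)&(W[...,2]<.1)
q=W[m]
for a in np.arange(.054,.1,.006):
    s=q[(q[:,2]>a)&(q[:,2]<a+.006)]
    if len(s): print(round(a,3),len(s),s.min(0).round(3),s.max(0).round(3))
E
```

```text
257 309 [0.408 0.422 0.206] [17 16 20]
257 314 [0.407 0.423 0.195] [52 51 48]
257 319 [0.407 0.423 0.183] [64 62 59]
257 322 [0.407 0.423 0.175] [69 71 66]
257 324 [0.407 0.423 0.17 ] [73 73 69]
257 326 [0.423 0.366 0.082] [58 58 57]
257 328 [0.428 0.349 0.051] [41 57 86]
257 330 [0.427 0.351 0.048] [ 32  62 117]
257 334 [0.424 0.361 0.05 ] [24 48 93]
tcp px 258.1128050185582 327.00310424080743 [0.42759355 0.34009734 0.04198388] [ 5.68074664e-01  1.47247689e-01  1.58267168e+00  8.46961115e-05
  1.41165843e+00 -8.10961388e-01]
0.054 1 [0.456 0.347 0.054] [0.456 0.347 0.054]
0.066 13 [0.414 0.323 0.066] [0.426 0.36  0.072]
0.072 24 [0.412 0.317 0.072] [0.439 0.365 0.078]
0.078 33 [0.412 0.317 0.078] [0.437 0.367 0.084]
0.084 24 [0.412 0.316 0.084] [0.426 0.366 0.09 ]
0.09 18 [0.412 0.317 0.09 ] [0.422 0.362 0.096]
0.096 4 [0.416 0.327 0.097] [0.42  0.362 0.099]
```

```bash
cat >> h.py <<'E'
def tip(n="side",r=.09,lo=.055,up=.04):
    p,d=snapshot(n);W=world(n,d);o=get_obs();T=o["tool_pos"]
    y=o["ee_rot"][2];Rz=np.array([[np.cos(y),-np.sin(y)],[np.sin(y),np.cos(y)]])
    m=(d>0)&(np.hypot(W[...,0]-T[0],W[...,1]-T[1])<r)&(W[...,2]>lo)&(W[...,2]<T[2]+.12)
    q=W[m]; q[:,:2]=(q[:,:2]-T[:2])@Rz; return q,T,p,d,W
E
python3 - <<'E'
from h import *
for n in("side","top"):
    q,T,p,d,W=tip(n); print(n,len(q))
    for a in np.arange(.054,.17,.012):
        s=q[(q[:,2]>a)&(q[:,2]<a+.012)]
        for sg in(1,-1):
            g=s[s[:,1]*sg>0]
            if len(g): print(round(a,3),sg,len(g),g.min(0).round(3),g.max(0).round(3),np.median(g,0).round(3))
E
```

```text
side 141
0.066 1 26 [-0.002  0.015  0.067] [0.011 0.025 0.078] [0.005 0.016 0.073]
0.066 -1 13 [-0.007 -0.024  0.068] [ 0.011 -0.015  0.078] [ 0.011 -0.023  0.076]
0.078 1 34 [-0.002  0.014  0.078] [0.012 0.025 0.09 ] [0.007 0.017 0.084]
0.078 -1 18 [-0.005 -0.026  0.078] [ 0.012 -0.014  0.089] [ 0.011 -0.023  0.083]
0.09 1 17 [0.003 0.014 0.09 ] [0.011 0.025 0.097] [0.009 0.016 0.093]
0.09 -1 9 [ 0.011 -0.023  0.09 ] [ 0.011 -0.014  0.101] [ 0.011 -0.018  0.095]
0.102 -1 8 [ 0.011 -0.02   0.103] [ 0.012 -0.015  0.113] [ 0.011 -0.017  0.108]
0.114 -1 6 [ 0.011 -0.02   0.114] [ 0.012 -0.014  0.124] [ 0.011 -0.018  0.117]
0.138 1 3 [0.007 0.018 0.149] [0.011 0.028 0.15 ] [0.011 0.019 0.149]
0.15 1 7 [0.01  0.016 0.152] [0.012 0.022 0.161] [0.011 0.017 0.155]
top 0
```

The fingers are centred sideways and not tilted, but the tips are 40 mm higher than the reported TCP implies. I reopen and go down in stages, checking by camera.

Emit:
{"method": "move_arm", "body": {
  "steps": [0, 0, 0, 0.003, 0, 0, 0.85, 0, 0, 0, 0.003, 0, 0, 0.85, 0, 0, 0, 0.003, 0, 0, 0.85, 0, 0, 0, 0.003, 0, 0, 0.85, 0, 0, 0, 0.003, 0, 0, 0.85, 0, 0, 0, 0.003, 0, 0, 0.85, 0, 0, 0, 0.003, 0, 0, 0.85, 0, 0, 0, 0.003, 0, -0.01, 0.85, 0, 0, 0, 0.003, 0, -0.02, 0.85, 0, 0, 0, 0.003, 0, -0.026, 0.85, 0, 0, 0, 0.003, 0, -0.026, 0.85, 0, 0, 0, 0.003, 0, -0.026, 0.85]
}}

```text
time: 6.15
tool_pos: [0.4304, 0.3399, 0.0155]
ee_rot: [-3.141, -0.001, 2.95]
wrist_force: [0.2, -0.3, 0.0]
width: 0.0794
finger_force: 0.0
```

```bash
python3 - <<'E'
from h import *
q,T,p,d,W=tip("side",.1,.028); print(T,get_obs()["wrist_force"])
for a in np.arange(.028,.09,.006):
    s=q[(q[:,2]>a)&(q[:,2]<a+.006)&(abs(q[:,1])>.032)]
    for sg in(1,-1):
        g=s[s[:,1]*sg>0]
        if len(g): print(round(a,3),sg,len(g),g.min(0).round(3),g.max(0).round(3))
m=(d>0)&(abs(W[...,2]-.05)<.005)&(np.hypot(W[...,0]-.427,W[...,1]-.34)<.05)
hs=cv2.cvtColor(p,cv2.COLOR_RGB2HSV);m&=hs[...,1]>110
print(cv2.minAreaRect((W[m][:,:2]*1000).astype(np.float32)))
cv2.imwrite("pics/s4.png",cv2.resize(p[264:384,180:340,::-1],(800,600)))
E
```

```text
[0.43069469 0.34013603 0.0159966 ] [0.2740502  0.99007261 0.75710911]
0.028 1 14 [-0.052  0.08   0.029] [-0.006  0.099  0.034]
0.034 1 1 [-0.007  0.099  0.034] [-0.007  0.099  0.034]
0.04 1 16 [-0.002  0.04   0.041] [0.011 0.049 0.046]
0.04 -1 1 [ 0.011 -0.042  0.044] [ 0.011 -0.042  0.044]
0.046 1 11 [-0.002  0.041  0.048] [0.011 0.054 0.052]
0.046 -1 9 [-0.006 -0.05   0.048] [ 0.012 -0.042  0.052]
0.052 1 14 [0.    0.041 0.052] [0.012 0.051 0.057]
0.052 -1 19 [-0.005 -0.051  0.052] [ 0.012 -0.042  0.058]
0.058 1 16 [0.001 0.041 0.058] [0.012 0.053 0.064]
0.058 -1 21 [-0.008 -0.052  0.059] [ 0.012 -0.043  0.064]
0.064 1 11 [0.003 0.041 0.064] [0.012 0.052 0.069]
0.064 -1 22 [-0.007 -0.051  0.064] [ 0.012 -0.042  0.07 ]
0.07 1 16 [-0.007  0.04   0.07 ] [0.012 0.052 0.076]
0.07 -1 24 [-0.007 -0.052  0.07 ] [ 0.012 -0.041  0.076]
0.076 1 11 [-0.007  0.041  0.076] [0.012 0.052 0.081]
0.076 -1 24 [-0.007 -0.052  0.076] [ 0.012 -0.045  0.082]
0.082 1 11 [-0.004  0.041  0.083] [0.012 0.051 0.087]
0.082 -1 18 [-0.007 -0.051  0.082] [ 0.012 -0.047  0.088]
0.088 1 7 [-0.002  0.042  0.088] [0.012 0.05  0.093]
0.088 -1 15 [-0.007 -0.051  0.088] [ 0.011 -0.05   0.093]
((409.5369567871094, 333.4619445800781), (61.8802490234375, 32.59530258178711), 79.15837097167969)
```

View pics/s4.png

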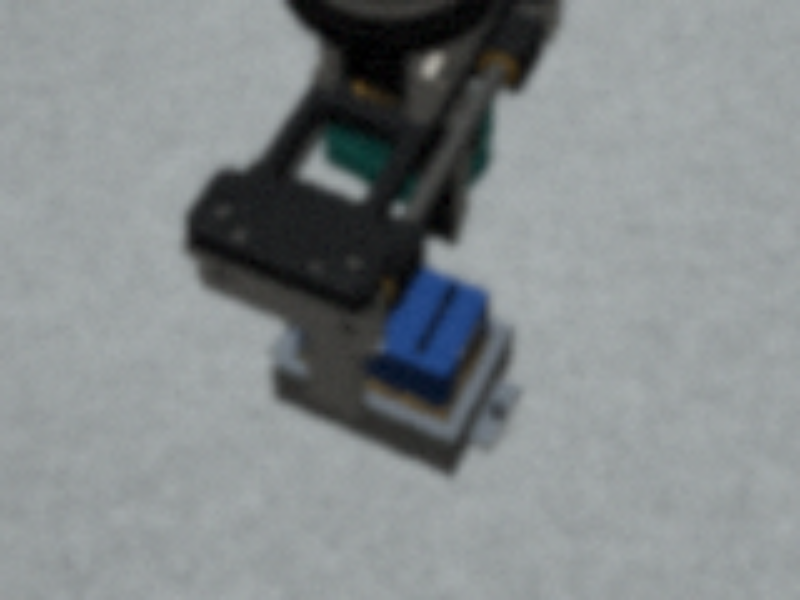

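The fingers straddle the block with tips at about 41 mm, the near finger at (335,340). I go down another 13 mm, keeping the tips above the rim, then grip.

Emit:
{"method": "move_arm", "body": {
  "steps": [0, 0, 0, 0, 0, -0.006, 0.85, 0, 0, 0, 0, 0, -0.013, 0.85, 0, 0, 0, 0, 0, -0.013, 0.85, 0, 0, 0, 0, 0, -0.013, 0.3, 0, 0, 0, 0, 0, -0.013, 0.3, 0, 0, 0, 0, 0, -0.013, 0.3, 0, 0, 0, 0, 0, -0.013, 0.3, 0, 0, 0, 0, 0, -0.013, 0.3, 0, 0, 0, 0, 0, -0.013, 0.3, 0, 0, 0, 0, 0, -0.013, 0.3]
}}

```text
time: 7.2
tool_pos: [0.4307, 0.3401, 0.0032]
ee_rot: [3.141, 0.0, 2.95]
wrist_force: [-0.1, 0.4, 0.4]
width: 0.0421
finger_force: 30.0
```

Emit:
{"method": "move_arm", "body": {
  "steps": [0, 0, 0, 0, 0, 0.01, 0.3, 0, 0, 0, 0, 0, 0.025, 0.3, 0, 0, 0, 0, 0, 0.045, 0.3, 0, 0, 0, 0, 0, 0.07, 0.3, 0, 0, 0, 0, 0, 0.09, 0.3, 0, 0, 0, 0, 0, 0.1, 0.3, 0, 0, 0, 0, 0, 0.1, 0.3, 0, 0, 0, 0, 0, 0.1, 0.3, 0, 0, 0, 0, 0, 0.1, 0.3, 0, 0, 0, 0, 0, 0.1, 0.3, 0, 0, 0, 0, 0, 0.1, 0.3, 0, 0, 0, 0, 0, 0.1, 0.3]
}}

```text
time: 8.4
tool_pos: [0.4304, 0.3399, 0.1024]
ee_rot: [-3.141, -0.001, 2.95]
wrist_force: [-0.0, 0.1, -2.2]
width: 0.0417
finger_force: 30.0
```

```bash
cat > w.py <<'E'
from h import *
F=[];J=[]
for i in range(8):
    p,d=snapshot("side"); o=get_obs(); F.append(o["wrist_force"]);J.append(o["joint_torque"])
print(np.mean(F,0).round(2),np.std(F,0).round(2),np.mean(J,0).round(2),o["tool_pos"],o["width"],o["finger_force"])
W=world("side",d);T=o["tool_pos"];hs=cv2.cvtColor(p,cv2.COLOR_RGB2HSV)
m=(d>0)&(np.hypot(W[...,0]-T[0],W[...,1]-T[1])<.07)&(hs[...,0]>100)&(hs[...,0]<125)&(hs[...,1]>120)
print("blue",m.sum(),W[m].min(0).round(3),W[m].max(0).round(3))
y=m2=(d>0)&(np.hypot(W[...,0]-T[0],W[...,1]-T[1])<.07)&(hs[...,0]>12)&(hs[...,0]<32)&(hs[...,1]>90)&(W[...,2]>.03)
if y.sum(): print("yellow",y.sum(),W[y].min(0).round(3),W[y].max(0).round(3))
E
python3 w.py
```

```text
[-0.19 -0.26 -2.51] [0.34 0.59 0.27] [ -0.   -35.78 -30.85   0.04   0.07   0.  ] [0.43064168 0.34011577 0.10307029] 0.04179263232404372 29.998877942562103
blue 504 [0.379 0.312 0.128] [0.458 0.404 0.494]
yellow 328 [0.377 0.315 0.111] [0.494 0.405 0.499]
```

The reading is about 2.5 N, so roughly 0.26 kg. This is likely the heavier one. Next I set it on the far half of the tray.

Emit:
{"method": "move_arm", "body": {
  "steps": [0, 0, 0, 0.002, -0.015, 0, 0.3, 0, 0, 0, 0.007, -0.055, 0, 0.3, 0, 0, 0, 0.013, -0.1, 0, 0.3, 0, 0, 0, 0.02, -0.145, 0, 0.3, 0, 0, 0, 0.026, -0.19, 0, 0.3, 0, 0, 0, 0.032, -0.235, 0, 0.3, 0, 0, 0, 0.038, -0.28, 0, 0.3, 0, 0, 0, 0.044, -0.325, 0, 0.3, 0, 0, 0, 0.05, -0.37, 0, 0.3, 0, 0, 0, 0.056, -0.415, 0, 0.3, 0, 0, 0, 0.06, -0.455, 0, 0.3, 0, 0, 0, 0.064, -0.485, 0, 0.3]
}}

```text
time: 10.0
tool_pos: [0.4937, -0.1484, 0.1032]
ee_rot: [-3.14, 0.0, 2.947]
wrist_force: [0.0, 0.8, -3.0]
width: 0.0421
finger_force: 30.0
```

Emit:
{"method": "move_arm", "body": {
  "steps": [0, 0, 0, 0, 0, 0, 0.3, 0, 0, 0, 0, 0, -0.02, 0.3, 0, 0, 0, 0, 0, -0.045, 0.3, 0, 0, 0, 0, 0, -0.065, 0.3, 0, 0, 0, 0, 0, -0.08, 0.3, 0, 0, 0, 0, 0, -0.088, 0.3, 0, 0, 0, 0, 0, -0.088, 0.3, 0, 0, 0, 0, 0, -0.088, 0.3]
}}

```text
time: 10.8
tool_pos: [0.4949, -0.145, 0.0158]
ee_rot: [-3.141, 0.001, 2.95]
wrist_force: [0.0, 0.0, -2.7]
width: 0.0416
finger_force: 30.0
```

```bash
python3 w.py; python3 - <<'E'
from h import *
p,d=snapshot("side");cv2.imwrite("pics/s5.png",cv2.resize(p[140:260,220:380,::-1],(800,600)))
E
```

```text
[-0.17  0.05 -2.64] [0.57 0.56 0.68] [ 0.000e+00 -3.349e+01 -2.891e+01 -3.000e-02  8.000e-02 -0.000e+00] [ 0.49486986 -0.1450097   0.01538595] 0.041653072999547416 29.998815804719925
blue 192 [ 0.458 -0.196  0.043] [ 0.539 -0.082  0.433]
yellow 109 [ 0.458 -0.166  0.03 ] [ 0.529 -0.081  0.407]
```

View pics/s5.png

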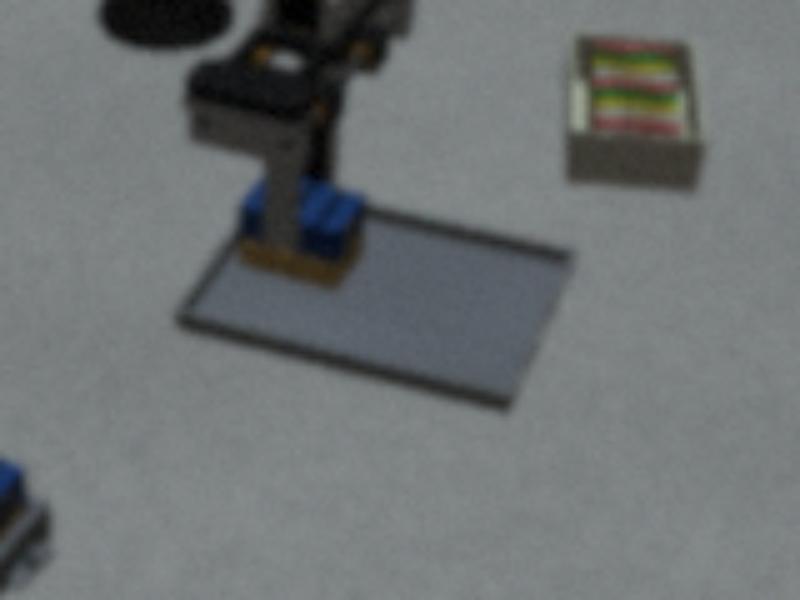

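The block is upright inside the tray's far half, around (300,235). I lower the last 15 mm gently, checking the force.

Emit:
{"method": "move_arm", "body": {
  "steps": [0, 0, 0, 0, 0, -0.005, 0.3, 0, 0, 0, 0, 0, -0.009, 0.3, 0, 0, 0, 0, 0, -0.012, 0.3, 0, 0, 0, 0, 0, -0.0135, 0.3, 0, 0, 0, 0, 0, -0.0135, 0.3, 0, 0, 0, 0, 0, -0.0135, 0.3]
}}

```text
time: 11.85
tool_pos: [0.4947, -0.1449, 0.0015]
ee_rot: [3.141, 0.0, 2.95]
wrist_force: [-0.1, -0.3, -3.2]
width: 0.0418
finger_force: 30.0
```

```bash
python3 w.py
```

```text
[-0.17  0.1  -2.99] [0.56 0.33 0.6 ] [-0.000e+00 -3.379e+01 -2.860e+01 -3.000e-02  8.000e-02  0.000e+00] [ 0.4946977 -0.1449437  0.0015914] 0.04167303680954013 29.998925775289536
blue 206 [ 0.457 -0.193  0.028] [ 0.541 -0.079  0.413]
yellow 68 [ 0.457 -0.166  0.133] [ 0.538 -0.079  0.4  ]
```

Still hanging, so I lower by 1 mm steps.

Emit:
{"method": "move_arm", "body": {
  "steps": [0, 0, 0, 0, 0, -0.0007, 0.3, 0, 0, 0, 0, 0, -0.0014, 0.3, 0, 0, 0, 0, 0, -0.002, 0.3, 0, 0, 0, 0, 0, -0.002, 0.3, 0, 0, 0, 0, 0, -0.002, 0.3]
}}

```text
time: 12.75
tool_pos: [0.4947, -0.145, 0.0002]
ee_rot: [-3.142, 0.0, 2.95]
wrist_force: [-2.3, 0.2, 2.8]
width: 0.0418
finger_force: 30.0
```

```bash
python3 w.py
```

```text
[-3.26  1.01  5.02] [0.41 0.41 0.86] [-1.000e-01 -3.020e+01 -2.675e+01 -1.000e-02 -9.900e-01  0.000e+00] [ 4.94750005e-01 -1.44952569e-01  1.58721956e-04] 0.04195892120503338 29.998822510242462
blue 200 [ 0.457 -0.193  0.028] [ 0.541 -0.081  0.416]
yellow 69 [ 0.457 -0.166  0.071] [ 0.536 -0.079  0.4  ]
```

Emit:
{"method": "move_arm", "body": {
  "steps": [0, 0, 0, 0, 0, 0, 0.7, 0, 0, 0, 0, 0, 0, 0.7, 0, 0, 0, 0, 0, 0, 0.7, 0, 0, 0, 0, 0, 0, 0.7, 0, 0, 0, 0, 0, 0, 0.7, 0, 0, 0, 0, 0, 0.02, 0.8, 0, 0, 0, 0, 0, 0.05, 0.8, 0, 0, 0, 0, 0, 0.08, 0.8, 0, 0, 0, 0, 0, 0.1, 0.8, 0, 0, 0, 0, 0, 0.1, 0.8]
}}

```text
time: 14.15
tool_pos: [0.4971, -0.1459, 0.1032]
ee_rot: [-3.14, 0.008, 2.95]
wrist_force: [0.2, 0.7, 0.2]
width: 0.0752
finger_force: 0.0
```

Emit:
{"method": "move_arm", "body": {
  "steps": [0, 0, -0.01, 0.018, 0.04, 0, 0.8, 0, 0, -0.02, 0.036, 0.08, 0, 0.8, 0, 0, -0.03, 0.054, 0.12, 0, 0.8, 0, 0, -0.035, 0.072, 0.16, 0, 0.8, 0, 0, -0.035, 0.09, 0.2, 0, 0.8, 0, 0, -0.035, 0.108, 0.235, 0, 0.8, 0, 0, -0.035, 0.121, 0.2635, 0, 0.8, 0, 0, -0.035, 0.121, 0.2635, -0.02, 0.8, 0, 0, -0.035, 0.121, 0.2635, -0.05, 0.8, 0, 0, -0.035, 0.121, 0.2635, -0.07, 0.8, 0, 0, -0.035, 0.121, 0.2635, -0.07, 0.8, 0, 0, -0.035, 0.121, 0.2635, -0.07, 0.8]
}}

```text
time: 15.35
tool_pos: [0.6148, 0.1185, 0.0281]
ee_rot: [-3.141, -0.002, 2.915]
wrist_force: [0.4, -0.2, 0.5]
width: 0.0753
finger_force: 0.0
```

```bash
cat > c.py <<'E'
from h import *
q,T,p,d,W=tip("side",.1,.035); print(T,get_obs()["ee_rot"],get_obs()["wrist_force"])
for sg in(1,-1):
    g=q[(q[:,1]*sg>.032)&(q[:,2]<.1)]
    if len(g): print(sg,len(g),g.min(0).round(3),g.max(0).round(3))
np.save("d.npy",d)
for c in((.4917,-.145),):
    m=(d>0)&(np.hypot(W[...,0]-c[0],W[...,1]-c[1])<.055)&(abs(W[...,2]-.047)<.006)
    print("tray block",m.sum(),cv2.minAreaRect((W[m][:,:2]*1000).astype(np.float32)),np.median(W[m][:,2]))
cv2.imwrite("pics/s6.png",cv2.resize(p[150:270,160:320,::-1],(800,600)))
E
python3 c.py
```

```text
[0.61589115 0.11853068 0.02974914] [3.14135354e+00 3.73812569e-04 2.91465941e+00] [-0.14414732  0.45316084  0.85777038]
1 120 [-0.007  0.037  0.053] [0.014 0.052 0.1  ]
-1 114 [-0.007 -0.05   0.053] [ 0.013 -0.035  0.1  ]
tray block 219 ((489.30828857421875, -145.2165069580078), (45.990081787109375, 64.92353057861328), 78.61665344238281) 0.047041935837598296
```

View pics/s6.png

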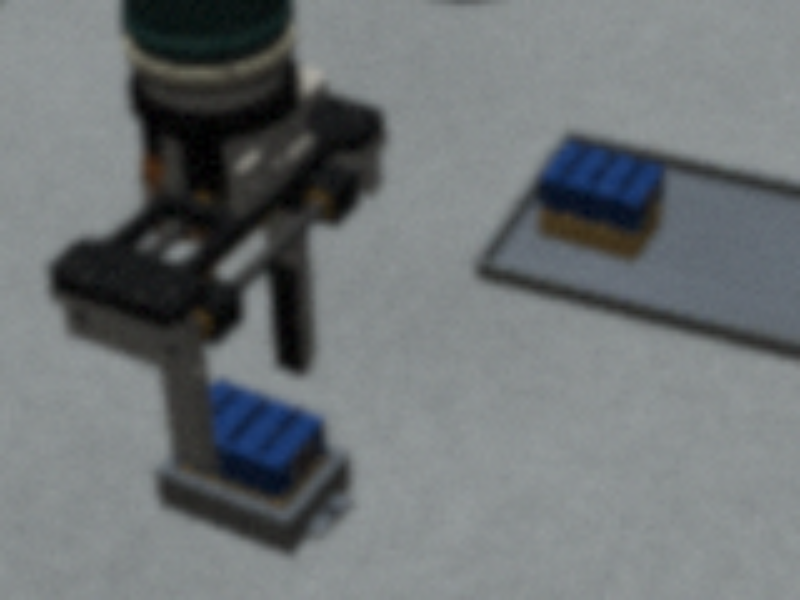

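Block 1 stands upright on the tray (600,200 in the crop), and the fingers straddle block 2 at (265,435). Now I go down, grip and lift.

Emit:
{"method": "move_arm", "body": {
  "steps": [0, 0, 0, 0, 0, -0.012, 0.8, 0, 0, 0, 0, 0, -0.022, 0.8, 0, 0, 0, 0, 0, -0.0265, 0.8, 0, 0, 0, 0, 0, -0.0265, 0.8, 0, 0, 0, 0, 0, -0.0265, 0.3, 0, 0, 0, 0, 0, -0.0265, 0.3, 0, 0, 0, 0, 0, -0.0265, 0.3, 0, 0, 0, 0, 0, -0.0265, 0.3, 0, 0, 0, 0, 0, -0.0265, 0.3, 0, 0, 0, 0, 0, -0.0265, 0.3]
}}

```text
time: 16.4
tool_pos: [0.6158, 0.1186, 0.0033]
ee_rot: [3.141, 0.001, 2.915]
wrist_force: [-0.7, 0.2, 0.5]
width: 0.0415
finger_force: 30.0
```

Emit:
{"method": "move_arm", "body": {
  "steps": [0, 0, 0, 0, 0, 0.01, 0.3, 0, 0, 0, 0, 0, 0.025, 0.3, 0, 0, 0, 0, 0, 0.045, 0.3, 0, 0, 0, 0, 0, 0.07, 0.3, 0, 0, 0, 0, 0, 0.09, 0.3, 0, 0, 0, 0, 0, 0.1, 0.3, 0, 0, 0, 0, 0, 0.1, 0.3, 0, 0, 0, 0, 0, 0.1, 0.3, 0, 0, 0, 0, 0, 0.1, 0.3, 0, 0, 0, 0, 0, 0.1, 0.3]
}}

```text
time: 17.4
tool_pos: [0.6147, 0.1185, 0.1013]
ee_rot: [-3.141, -0.003, 2.915]
wrist_force: [0.4, 0.1, -1.3]
width: 0.042
finger_force: 30.0
```

```bash
python3 w.py
```

```text
[ 0.5   0.42 -1.77] [0.5  0.56 0.52] [ 0.000e+00 -4.247e+01 -3.029e+01  1.000e-02  8.000e-02  0.000e+00] [0.61561097 0.11858087 0.1029562 ] 0.041789107363756 29.996412098407745
blue 324 [0.577 0.067 0.131] [0.647 0.182 0.503]
yellow 305 [0.575 0.097 0.11 ] [0.644 0.182 0.497]
```

```bash
python3 w.py; python3 w.py
```

```text
[-0.04 -0.08 -1.28] [0.59 0.29 0.55] [-0.000e+00 -4.248e+01 -3.033e+01  1.000e-02  8.000e-02  0.000e+00] [0.61561514 0.11859551 0.10302525] 0.04159182036353758 29.996562749147415
blue 319 [0.571 0.066 0.128] [0.644 0.179 0.5  ]
yellow 310 [0.575 0.097 0.109] [0.643 0.181 0.506]
[ 0.07 -0.03 -1.12] [0.48 0.22 0.44] [-0.000e+00 -4.251e+01 -3.035e+01  1.000e-02  8.000e-02  0.000e+00] [0.61562556 0.11859607 0.10301707] 0.04163401442816658 29.99658152461052
blue 331 [0.575 0.095 0.131] [0.645 0.182 0.508]
yellow 290 [0.575 0.097 0.11 ] [0.644 0.185 0.504]
```

Block 2 reads about 1.4 N against about 2.7 N for block 1, so block 1 is the heavier. I set block 2 on the near half of the tray.

Emit:
{"method": "move_arm", "body": {
  "steps": [0, 0, 0.005, -0.012, -0.015, 0, 0.3, 0, 0, 0.015, -0.042, -0.052, 0, 0.3, 0, 0, 0.025, -0.074, -0.091, 0, 0.3, 0, 0, 0.035, -0.106, -0.13, 0, 0.3, 0, 0, 0.035, -0.138, -0.17, 0, 0.3, 0, 0, 0.035, -0.17, -0.21, 0, 0.3, 0, 0, 0.035, -0.198, -0.245, 0, 0.3, 0, 0, 0.035, -0.2136, -0.2635, 0, 0.3, 0, 0, 0.035, -0.2136, -0.2635, 0, 0.3, 0, 0, 0.035, -0.2136, -0.2635, -0.02, 0.3, 0, 0, 0.035, -0.2136, -0.2635, -0.045, 0.3, 0, 0, 0.035, -0.2136, -0.2635, -0.065, 0.3]
}}

```text
time: 19.8
tool_pos: [0.4026, -0.1441, 0.0372]
ee_rot: [3.141, 0.001, 2.95]
wrist_force: [-0.9, -0.4, -1.6]
width: 0.0417
finger_force: 30.0
```

Emit:
{"method": "move_arm", "body": {
  "steps": [0, 0, 0, 0, 0, -0.012, 0.3, 0, 0, 0, 0, 0, -0.02, 0.3, 0, 0, 0, 0, 0, -0.027, 0.3, 0, 0, 0, 0, 0, -0.032, 0.3, 0, 0, 0, 0, 0, -0.036, 0.3, 0, 0, 0, 0, 0, -0.0365, 0.3, 0, 0, 0, 0, 0, -0.0365, 0.3, 0, 0, 0, 0, 0, -0.0365, 0.3]
}}

```text
time: 20.6
tool_pos: [0.4024, -0.1451, 0.002]
ee_rot: [-3.141, 0.001, 2.95]
wrist_force: [-0.0, 0.1, -1.2]
width: 0.0419
finger_force: 30.0
```

```bash
python3 w.py
```

```text
[ 0.1   0.15 -1.72] [0.38 0.58 0.49] [ -0.   -24.49 -27.91  -0.04   0.07   0.  ] [ 0.40205677 -0.14495335  0.00159093] 0.04227059678378897 29.996525645256042
blue 259 [ 0.359 -0.2    0.03 ] [ 0.471 -0.077  0.415]
yellow 53 [ 0.364 -0.167  0.136] [ 0.448 -0.082  0.405]
```

Emit:
{"method": "move_arm", "body": {
  "steps": [0, 0, 0, 0, 0, -0.0007, 0.3, 0, 0, 0, 0, 0, -0.0013, 0.3, 0, 0, 0, 0, 0, -0.0018, 0.3, 0, 0, 0, 0, 0, -0.0018, 0.3, 0, 0, 0, 0, 0, -0.0018, 0.3]
}}

```text
time: 21.5
tool_pos: [0.402, -0.1449, 0.0002]
ee_rot: [3.142, 0.0, 2.95]
wrist_force: [-2.8, 0.9, 5.0]
width: 0.0419
finger_force: 30.0
```

```bash
python3 w.py
```

```text
[-2.38  1.28  5.41] [0.73 0.56 0.47] [-1.000e-01 -2.197e+01 -2.637e+01 -1.000e-02 -9.000e-01  0.000e+00] [ 4.02075982e-01 -1.44963722e-01  2.59978896e-04] 0.041698113133406635 29.996479600667953
blue 258 [ 0.362 -0.201  0.027] [ 0.471 -0.078  0.412]
yellow 68 [ 0.366 -0.168  0.135] [ 0.445 -0.081  0.395]
```

Emit:
{"method": "move_arm", "body": {
  "steps": [0, 0, 0, 0, 0, 0, 0.7, 0, 0, 0, 0, 0, 0, 0.7, 0, 0, 0, 0, 0, 0, 0.7, 0, 0, 0, 0, 0, 0, 0.7, 0, 0, 0, 0, 0, 0, 0.7, 0, 0, 0, 0, 0, 0.02, 0.75, 0, 0, 0, 0, 0, 0.05, 0.75, 0, 0, 0, 0, 0, 0.07, 0.75, 0, 0, 0, 0.035, 0, 0.07, 0.75, 0, 0, 0, 0.07, 0, 0.07, 0.75, 0, 0, 0, 0.0927, 0, 0.07, 0.75, 0, 0, 0, 0.0927, 0, 0.07, 0.75]
}}

```text
time: 23.1
tool_pos: [0.4968, -0.1449, 0.0694]
ee_rot: [3.141, 0.001, 2.951]
wrist_force: [-0.0, 0.6, 0.3]
width: 0.0706
finger_force: 0.0
```

Emit:
{"method": "move_arm", "body": {
  "steps": [0, 0, 0, 0, 0, -0.01, 0.75, 0, 0, 0, 0, 0, -0.03, 0.75, 0, 0, 0, 0, 0, -0.05, 0.75, 0, 0, 0, 0, 0, -0.062, 0.75, 0, 0, 0, 0, 0, -0.068, 0.75, 0, 0, 0, 0, 0, -0.068, 0.75, 0, 0, 0, 0, 0, -0.068, 0.3, 0, 0, 0, 0, 0, -0.068, 0.3, 0, 0, 0, 0, 0, -0.068, 0.3, 0, 0, 0, 0, 0, -0.068, 0.3, 0, 0, 0, 0, 0, -0.068, 0.3, 0, 0, 0, 0, 0, -0.068, 0.3]
}}

```text
time: 24.3
tool_pos: [0.4952, -0.1451, 0.0023]
ee_rot: [-3.141, 0.001, 2.95]
wrist_force: [-0.8, -0.4, 2.6]
width: 0.0418
finger_force: 30.0
```

Emit:
{"method": "move_arm", "body": {
  "steps": [0, 0, 0, 0, 0, 0.005, 0.3, 0, 0, 0, 0, 0, 0.015, 0.3, 0, 0, 0, 0, 0, 0.035, 0.3, 0, 0, 0, 0, 0, 0.055, 0.3, 0, 0, 0, 0, 0, 0.075, 0.3, 0, 0, 0, 0, 0, 0.09, 0.3, 0, 0, 0, 0, 0, 0.0945, 0.3, 0, 0, 0, 0, 0, 0.0945, 0.3, 0, 0, 0, 0, 0, 0.0945, 0.3]
}}

```text
time: 25.2
tool_pos: [0.494, -0.1446, 0.0952]
ee_rot: [3.141, -0.002, 2.95]
wrist_force: [-0.8, -0.0, -2.8]
width: 0.0416
finger_force: 30.0
```

```bash
python3 w.py; python3 - <<'E'
from h import *
p,d=snapshot("side");W=world("side",d)
m=(d>0)&(np.hypot(W[...,0]-.398,W[...,1]+.145)<.055)&(abs(W[...,2]-.047)<.005)
print("b2",m.sum(),cv2.minAreaRect((W[m][:,:2]*1000).astype(np.float32)),np.median(W[m][:,2]))
E
```

```text
[-0.01 -0.3  -2.8 ] [0.31 0.45 0.32] [ 0.000e+00 -3.274e+01 -3.079e+01 -3.000e-02  8.000e-02  0.000e+00] [ 0.49455972 -0.14486676  0.09584088] 0.04181163005605362 29.999403208494186
blue 278 [ 0.425 -0.169  0.029] [ 0.551 -0.079  0.513]
yellow 187 [ 0.456 -0.168  0.1  ] [ 0.538 -0.08   0.486]
b2 219 ((397.9864501953125, -144.79586791992188), (46.922080993652344, 65.46312713623047), 74.2996597290039) 0.047197758407092685
```

Emit:
{"method": "move_arm", "body": {
  "steps": [0, 0, -0.05, 0.005, -0.008, 0.0015, 0.3, 0, 0, -0.15, 0.015, -0.024, 0.0015, 0.3, 0, 0, -0.25, 0.027, -0.042, 0.0015, 0.3, 0, 0, -0.36, 0.039, -0.061, 0.0015, 0.3, 0, 0, -0.47, 0.052, -0.08, 0.0015, 0.3, 0, 0, -0.58, 0.064, -0.1, 0.0015, 0.3, 0, 0, -0.68, 0.076, -0.118, 0.0015, 0.3, 0, 0, -0.78, 0.087, -0.135, 0.0015, 0.3, 0, 0, -0.87, 0.096, -0.15, 0.0015, 0.3, 0, 0, -0.93, 0.103, -0.161, 0.0015, 0.3, 0, 0, -0.971, 0.108, -0.168, 0.0015, 0.3, 0, 0, -0.971, 0.108, -0.168, 0.0015, 0.3]
}}

```text
time: 26.85
tool_pos: [0.6029, -0.3139, 0.0969]
ee_rot: [-3.141, -0.0, 1.978]
wrist_force: [-0.6, 0.8, -2.6]
width: 0.0414
finger_force: 30.0
```

```bash
python3 w.py; python3 - <<'E'
from h import *
p,d=snapshot("side");W=world("side",d);T=get_obs()["tool_pos"]
hs=cv2.cvtColor(p,cv2.COLOR_RGB2HSV)
m=(d>0)&(np.hypot(W[...,0]-.6,W[...,1]+.309)<.045)&(W[...,2]>.08)&(W[...,2]<.147)
blue=m&(hs[...,0]>98)&(hs[...,0]<128)&(hs[...,1]>110)
yel=m&(hs[...,0]>8)&(hs[...,0]<35)&(hs[...,1]>80)
a=np.radians(-66.6);S=np.array([[np.cos(a),np.sin(a)],[-np.sin(a),np.cos(a)]])
for k in(blue,yel):
    q=W[k].copy();q[:,:2]=(q[:,:2]-[.645,-.412])@S.T;q[:,2]-=.13
    if len(q): print(len(q),np.percentile(q,[2,50,98],axis=0).round(3).tolist())
cv2.imwrite("pics/s7.png",cv2.resize(p[60:210,180:380,::-1],(800,600)))
E
```

```text
[ 0.06  0.18 -3.02] [0.39 0.59 0.47] [-1.600e-01 -4.829e+01 -3.130e+01  2.000e-02  6.000e-02  1.000e-02] [ 0.60261546 -0.31252921  0.09791918] 0.041643534945748774 29.999448359012604
blue 219 [ 0.565 -0.35   0.126] [ 0.662 -0.249  0.507]
yellow 143 [ 0.562 -0.318  0.099] [ 0.644 -0.248  0.5  ]
146 [[-0.144, -0.023, -0.003], [-0.121, -0.001, 0.013], [-0.082, 0.019, 0.015]]
72 [[-0.146, -0.017, -0.031], [-0.141, 0.002, -0.021], [-0.099, 0.019, -0.01]]
```

View pics/s7.png

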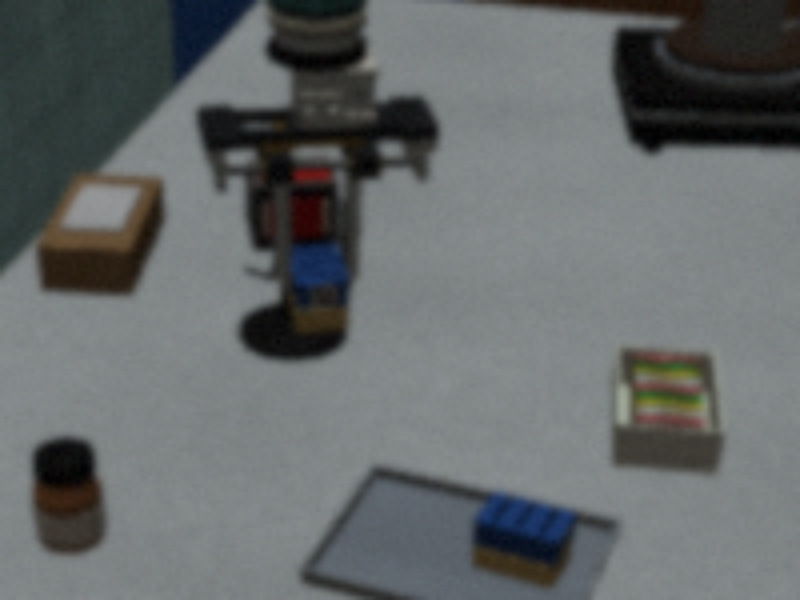

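The held block is upright in front of the red window (320,285 in the crop). In the window frame its centre is at -113 mm and 0 mm sideways, with the label within about 2 mm in height. The lighter block stands on the tray (525,535).

```bash
python3 -c "
from bench import *
print(close_job())"
```

```text
the job is handed in; nothing more can be done
None
```

I handed the job in with the heavier block (about 0.28 kg) held upright and square about 8 cm in front of the scanner window, and the lighter one (about 0.14 kg) standing on the tray; no verdict came back.

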